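Shake steel balls out of a dial-lid drum

TASK

Put the red catch pan on the yellow-marked spot under the tipping drum, and turn the drum's dial lid to its largest opening. Only then tip the drum with the red crank grip, rocking it if need be, until all four steel balls have dropped into the pan, and bring the drum back to its rest; leave the dial at the largest opening, the pan on the spot, and the other things on the bench where they are.

Things in the scene. Friction and masses are not known exactly. Their poses are not given: they have to be found in the camera images.
- stand: Green stand of the dispenser, fixed. Origin on the table straight below the drum's pivot; x points to its back (away from the spot), y along the pivot, z up. Base plate 12 mm thick and posts lie at x = 5 to 130 mm, y within +-66 mm. Two arms 8 mm thick at y = +-62 mm, 153 to 187 mm up, carry the drum; below them the space in front of x = 0 is open from the front and sides.
- spot (a point): Centre of the marked pan spot on the table (flat yellow lines on three sides, 150 x 176 mm), 80 mm in front of the pivot (stand x = -80 mm); axes as the stand's. The resting drum overhangs it: its underside rises from 99 mm up at stand x = -22 mm to its foremost edge 204 mm up at stand x = -70 mm, so the pan must come in from the front, low or along a slope.
- pivot (a point): Point on the drum's pivot axis, 170 mm straight above the stand's origin; axes as the stand's.
- drum (a joint): Tilt of the clear drum (100 mm diameter, 114 mm long, pivot at mid-length), rad. 0 = rest on a stop: the lid faces up and 25 degrees towards the front (stand -x). Grows as the lid swings forwards and down; stop at 1.9. At 1.75 the lid faces 35 degrees below level over the spot and balls roll out of an open window. The pivot is stiff (0.35 N m) and stays where it is left.
- crank_grip (a point): Centre of the red crank grip, a free-turning sleeve 16 mm thick, lying along stand y from 84 to 140 mm, 70 mm from the pivot axis; crank arm at stand y = 73 to 81 mm. At rest it is 35 degrees past upright to the back (stand x = +40 mm, 227 mm up); it swings forwards over the top by the same angle as the drum, to stand x = -63 mm at 1.75 rad. Axes are the drum's.
- dial (a joint): Angle of the brass dial on the lid, rad, growing counter-clockwise seen facing the lid from outside; stops at 0 and 2.9. Small slot over the lid's window at 0, medium slot at 0.85, largest opening (a sector, 47 mm wide) at 2.42. Balls pass only the largest; set it within 0.2. Friction (0.08 N m) holds it where it is left. Starts between 0.05 and 0.85.
- dial_grip (a point): Point on the dial's axis, 22 mm above the brass face (96 mm diameter), inside the blue grip bar (60 mm long, 14 mm thick, top 33 mm above the face, white stripe at mid-length). z points out of the lid (25 degrees from upright at rest), y along the bar, x through the largest opening. At 2.42 that opening is at the lid's front lower edge, over the window, and the bar lies along stand y.
- pan_grip (a point): Grip point of the catch pan, half-way up its wooden handle, 30 mm above the pan's underside, 97 mm from the pan's centre. Handle 16 mm wide, 20 mm tall, sticking out 89 mm from the pan along pan -x. x points from handle to pan, z up. Starts on the table left or right of the stand (places exchanged with the punch block). Pan mass 0.2 to 0.35 kg.
- pan_in (a point): Centre of the inner floor of the red steel pan, 4 mm above its underside. Pan outside 130 mm (x) by 160 mm (y), 40 mm high, walls 4 mm; same axes as the grip point.
- ball0_center (a point): Centre of a steel ball, 20 mm in diameter, in the drum at the start.
- ball1_center (a point): The second steel ball.
- ball2_center (a point): The third steel ball.
- ball3_center (a point): The fourth steel ball.
- punch_block: Bystander: wooden block of punches, 110 x 130 mm, 92 mm tall with its punches; origin under its centre.
- jar: Bystander: small jar, 50 mm in diameter, 70 mm tall; origin under its centre.
- tape: Bystander: blue ring of tape, 52 mm in diameter, 30 mm tall; origin under its centre.
- mug: Bystander: blue mug, 76 mm in diameter, 85 mm tall; origin under its centre.
- flask: Bystander: amber bottle, 56 mm in diameter, 150 mm tall; origin under its centre.
- dapping_block: Bystander: steel cube of 60 mm; origin under its centre.
- hammer: Bystander: hammer, 200 mm long, lying flat on the bench at the left; origin under it, at mid-length.

How it is judged (in metres and radians):
On the way, in this order (a step that is already met when the one before it is completed fails the run):
1. the pan stands on the spot under the drum and the dial is at the largest opening, within 0.2 rad (in either order) (horizontal distance between pan_in and spot below 0.04 m and height (world z) of pan_in below 0.009 m and angle between pan_in's own z axis and vertical below 0.08 rad and value of joint dial between 2.22 and 2.62 rad), for 0.2 s.
2. all four balls are in the pan (x of ball0_center in the frame of pan_in between -0.062 and 0.062 m and y of ball0_center in the frame of pan_in between -0.077 and 0.077 m and z of ball0_center in the frame of pan_in between 0 and 0.038 m and x of ball1_center in the frame of pan_in between -0.062 and 0.062 m and y of ball1_center in the frame of pan_in between -0.077 and 0.077 m and z of ball1_center in the frame of pan_in between 0 and 0.038 m and x of ball2_center in the frame of pan_in between -0.062 and 0.062 m and y of ball2_center in the frame of pan_in between -0.077 and 0.077 m and z of ball2_center in the frame of pan_in between 0 and 0.038 m and x of ball3_center in the frame of pan_in between -0.062 and 0.062 m and y of ball3_center in the frame of pan_in between -0.077 and 0.077 m and z of ball3_center in the frame of pan_in between 0 and 0.038 m), for 0.2 s.
At the end, for the whole second after the job is handed in: All four balls lie in the pan, the pan stands flat on the table within 40 mm of the spot's centre, the drum is back within 0.15 rad of rest, the dial is within 0.25 rad of the largest opening (2.42) (all of step 2 and horizontal distance between pan_in and spot below 0.04 m and height (world z) of pan_in below 0.009 m and angle between pan_in's own z axis and vertical below 0.08 rad and value of joint dial between 2.17 and 2.67 rad and value of joint drum below 0.15 rad and linear speed of pan below 0.03 m/s); the robot touches nothing.
It fails at once if a bystander (punch block, jar, tape, mug, flask, dapping block, hammer) is shoved more than 40 mm (distance of any of punch_block, jar, tape, mug, flask, dapping_block, hammer from where it was at the start of the episode above 0.04 m).
It fails at once if the jar, flask or mug is knocked over (angle between any of jar, flask, mug's own z axis and vertical above 0.6 rad).
It fails at once if the drum is tipped (more than 0.6 rad) while the dial is not at the largest opening (value of joint drum above 0.6 rad and not (value of joint dial between 2.12 and 2.72 rad)).
It also fails if it takes over 72 s, if anything falls off the work surface, if the arm or the gripper's body presses on something with over 40 N, if the wrist force passes 120 N, or if a joint passes its speed limit or range.

ROBOT

A 6-joint arm with a two-finger parallel gripper is mounted at the origin on the work surface. World frame = base frame: x ahead of the robot, y to its left, z up, the work surface at z = 0. Lengths are in m, angles in degrees, forces in N, time in s.
With the tool pointing down it reaches from about 0.375 to 0.75 m from the base axis. Payload 9 kg.
Tool frame: the origin (TCP) lies where the fingers leave the gripper's body, on its centre line; the fingertips stand 73 mm ahead of it and the grasp point (between the pads) lies 54 mm ahead of it (robot.tip_reach is the distance from the TCP to the fingertips, in m); z points along the fingers, y is the direction in which the jaws open and shut (so a half turn about z gives the same grasp; the last joint's range is limited). The gripper opens to 85 mm and grips with 20 to 120 N. Pads are 22 mm wide; open, the fingers measure 114 mm over their backs; the gripper's body (76 mm by 85 mm) begins 54 mm behind the grasp point. The pads swing forward as they close: fully open they stand 13 mm farther back than shut.
Start: joints at [51.813, 5.964, 5.575, 89.605, 0, 77.527], TCP at [0.26, 0.541, 0.304] pointing down, gripper open.
Joint ranges: [-171.21, 171.21], [-48.23, 106.86], [-62.78, 66.21], [-105.2, 120.99], [-86.42, 89.51], [-180, 180]. Speed limits (degrees/s): [127.2, 127.2, 147.25, 180, 180, 180].

INTERFACE

Orientations are given as [roll, pitch, yaw] about the fixed x, y, z axes, in that order (R = Rz(yaw) Ry(pitch) Rx(roll)).
In Python, from plant import robot gives the robot as it stands. Calls block until the motion is done:
- robot.move_pose(position, orientation): joint-space move of the TCP to a pose.
- robot.line_to(position, vel=0.15, rotation=None, guard=None): straight line of the TCP; rotation=None keeps the orientation; vel is the mean speed in m/s. With guard (N) it stops when the force on the tool has changed by that much, and returns True; else False.
- robot.goto_joints(angles): joint-space move.
- robot.set_gripper(opening): finger opening in m; the grip force is fixed at half the most; returns when the fingers have stopped.
- robot.pause(seconds).
- robot.ik(position, orientation): joint angles nearest the present ones, or None.
- robot.observe(): the state.
- robot.grab_frame(name): name is "side" or "top" or "wrist"; returns the picture (400x640x3 uint8, blue, green, red); there is no depth.
- robot.get_calibration(name): a dict with "vertical_fov" (degrees; the focal length in pixels is half the picture's height over the tangent of half this angle, whatever the lens; pixels are square), "cx", "cy" (the principal point, pixels), "rvec" (rotation vector, rad) and "tvec" (3), from world to camera coordinates, as OpenCV has them. Camera axes: x right, y down, z forward; pixel columns grow to the right and rows downward; lengths in m; the calibration is good to about 2 mm. A picture is of the moment at which its call begins: read the wrist's pose just before it. get_calibration takes no time and is no camera call; for the wrist camera it gives the pose at the moment of the call.
A pose or a line that the arm cannot do raises robot.IKError and nothing moves.
- robot.job_done(): hands the job in, once; it reports no verdict.
The state is a dict: "time": time; "q": joint angles; "qvel": joint speeds; "joint_torque": joint torques, N m; "tool_pos": TCP position; "tcp_rot": TCP orientation; "ft_force": force on the tool from outside, world axes, zero at the start; "torque": the same for the moment, N m; "gripper_width": finger opening in m.
Only numpy, scipy, OpenCV 4.12 (cv2) and the standard library are available. Lean on these libraries where they do the work, as an engineer would, in place of code of your own. Each camera call takes 0.05 s, during which the arm holds its last target. There are 200 camera calls.

## Working session

There is one attempt and no reset: what is moved stays moved. The work goes in short steps, each a Python script; the robot and the scene stay as the last script left them, time stands still between calls to the robot, and variables do not carry over. Pictures are saved under pics/ and viewed, about 8 in all and at most 12, crops included, and the job is handed in when it is done.

```bash
ls; mkdir -p pics; python3 - <<'E'
from plant import robot
import cv2,numpy as np
for n in("top","side"):
    im=robot.grab_frame(n); cv2.imwrite(f"pics/{n}0.png",im)
    print(n,robot.get_calibration(n))
o=robot.observe();print(o["time"],o["tool_pos"],o["tcp_rot"],o["gripper_width"])
E
```

```text
pics
top {'vertical_fov': 51.80510001466212, 'cx': 326.050077030049, 'cy': 187.53099243776055, 'rvec': array([ 2.17335343, -2.189606  ,  0.08881967]), 'tvec': array([0.03098289, 0.59597049, 1.24810629])}
side {'vertical_fov': 51.22380758746164, 'cx': 322.79797819653993, 'cy': 199.16469353739475, 'rvec': array([ 2.31708043, -0.56714904,  0.22178217]), 'tvec': array([-0.50266451,  0.32338635,  0.95482393])}
0.1 [0.2601918  0.54042726 0.30320643] [-1.79935710e+02 -1.34082574e-02  1.54285770e+02] 0.0856313663152768
```

View pics/top0.png

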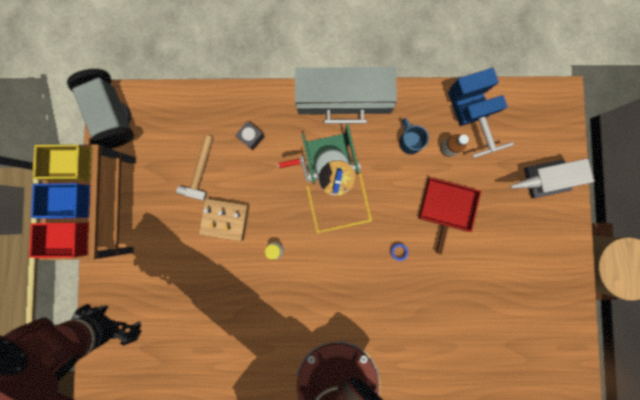

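View pics/side0.png

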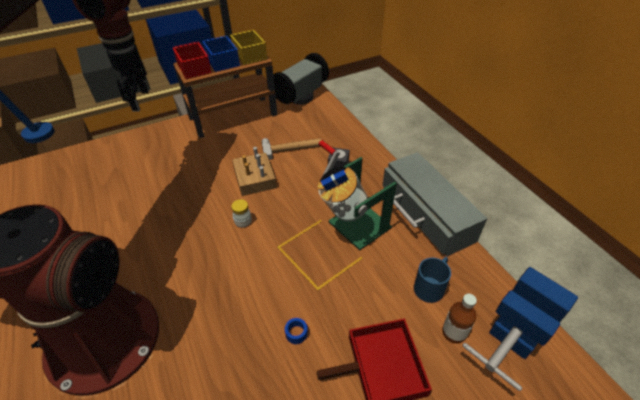

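The top view shows the spot's yellow lines around (340,205), the pan at (450,203) with its handle down to (438,250), the crank grip at about (290,163) and the dial at (338,178). The side view agrees. I'll enlarge both for reading.

```bash
python3 - <<'E'
import cv2,numpy as np
t=cv2.imread("pics/top0.png");s=cv2.imread("pics/side0.png")
def crop(im,x0,y0,w,h,k,step):
    c=cv2.resize(im[y0:y0+h,x0:x0+w],None,fx=k,fy=k,interpolation=cv2.INTER_CUBIC)
    for x in range(-(-x0//step)*step,x0+w,step):
        cv2.line(c,((x-x0)*k,0),((x-x0)*k,5),(255,255,255),1);cv2.putText(c,str(x),((x-x0)*k,14),0,.35,(255,255,255),1)
    for y in range(-(-y0//step)*step,y0+h,step):
        cv2.line(c,(0,(y-y0)*k),(5,(y-y0)*k),(255,255,255),1);cv2.putText(c,str(y),(6,(y-y0)*k+4),0,.35,(255,255,255),1)
    return c
cv2.imwrite("pics/topc.png",crop(t,270,115,110,130,4,10) if 0 else crop(t,270,120,220,140,3,10)) 
cv2.imwrite("pics/topd.png",np.hstack([crop(t,270,120,80,75,5,10),crop(s,310,135,80,75,5,10)]))
E
```

```text
(no output)
```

View pics/topc.png

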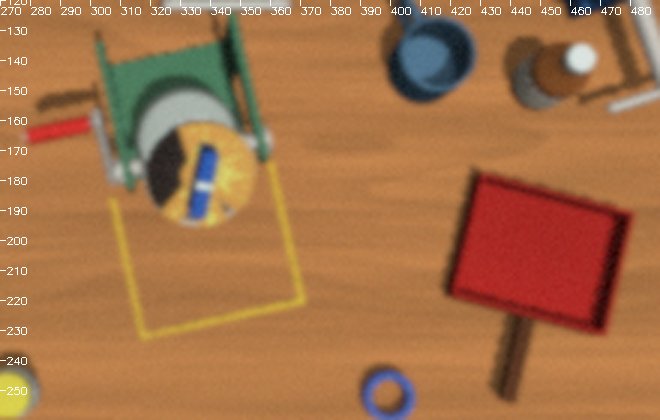

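View pics/topd.png

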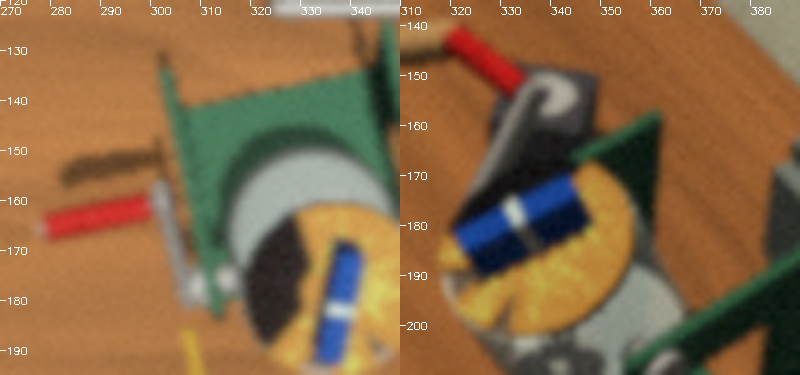

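The enlarged crops give these readings.
- **Spot:** corners at (318,232) and (371,220), with the side lines ending at (307.5,186) and (361,173).
- **Pan:** rim corners at (430,177), (481,191), (471,231) and (419,218), handle end near (436,253).
- **Top view:** bar stripe at (338,182), crank grip from (278,165.5) to (299,161).
- **Side view:** stripe near (333,177), crank grip from about (320,143) to (334,151).

Next I'll compute the poses.

```bash
cat > h.py <<'E'
from plant import robot
import cv2,numpy as np
from scipy.spatial.transform import Rotation as R
def cam(n):
    c=robot.get_calibration(n);f=200/np.tan(np.radians(c["vertical_fov"]/2))
    return np.array([[f,0,c["cx"]],[0,f,c["cy"]],[0,0,1]]),np.array(c["rvec"]),np.array(c["tvec"])
def ray(n,p):
    K,r,t=cam(n);Rm=cv2.Rodrigues(r)[0];return -Rm.T@t,Rm.T@np.linalg.inv(K)@np.array([*p,1.])
def onz(n,p,z):
    o,d=ray(n,p);return o+d*(z-o[2])/d[2]
def proj(n,P):
    K,r,t=cam(n);return cv2.projectPoints(np.atleast_2d(np.float64(P)),r,t,K,None)[0][:,0]
def onplane(n,p,c,nrm):
    o,d=ray(n,p);return o+d*(np.dot(c-o,nrm)/np.dot(d,nrm))
E
python3 - <<'E'
from h import *
L=[onz("top",p,0) for p in [(318,232),(371,220),(307.5,186),(361,173)]]
v=L[0]-L[1];print("front len",np.linalg.norm(v))
a=np.degrees(np.arctan2(-v[0],v[1]));s=(L[2]-L[0]);b=np.degrees(np.arctan2(s[1],s[0]));s=L[3]-L[1];print(a,b,np.degrees(np.arctan2(s[1],s[0])))
# grip ends, as check
def S(yaw,o): 
    Rm=R.from_euler('z',yaw,degrees=True);return lambda p:Rm.apply(p)+np.r_[o,0]
for yaw in(a,):
    Rm=R.from_euler('z',yaw,degrees=True).as_matrix()
    o=(L[0]+L[1])/2+Rm@[155,0,0]*np.array(1e-3); f=S(yaw,o[:2])
    print("stand",yaw,o)
    pts=np.array([[.04,.084,.227],[.04,.14,.227],[-.024-.033*.4226,0,.2217+.033*.906],[5e-3,66e-3,.012],[130e-3,66e-3,.012],[130e-3,-66e-3,.012],[0,.062,.187],[0,-.062,.187]])
    for n in("top","side"): print(n,proj(n,f(pts)).round(1).tolist())
    nrm=Rm@[-.4226,0,.9063]; c=f([-.024-.033*.4226,0,.2217+.033*.906])
    for n,ends in(("top",[(341,169.5),(335,193)]),("side",[(345,172),(322,184)])):
        w=[onplane(n,p,c,nrm) for p in ends];d=(w[0]-w[1]);print("bar",np.linalg.norm(d),(sum(w)/2-c)@Rm)
        d=Rm.T@d; xl=np.array([.9063,0,.4226]);print("bar angle lid deg",np.degrees(np.arctan2(d[1],d@xl)))
P=[onz("top",p,.04) for p in [(430,177),(481,191),(471,231),(419,218)]]
print("pan",np.mean(P,0),[np.linalg.norm(P[i]-P[i-1]).round(3) for i in range(4)])
for x,y in((0,3),(1,2)):
    d=P[x]-P[y];print(np.degrees(np.arctan2(d[1],d[0])))
for x,y in((0,1),(3,2)):
    d=P[x]-P[y];print(np.degrees(np.arctan2(-d[0],d[1])))
print("handle end",onz("top",(436,253),.04), "tape",onz("top",(398,251),.03),"jar",onz("top",(273,251),.07))
E
```

```text
front len 0.16981312002677634
12.26357829936116 12.579845850226343 11.14206861959826
stand 12.26357829936116 [0.62862365 0.00260281 0.        ]
top [[300.4, 161.0], [279.4, 165.7], [338.8, 182.1], [312.7, 180.5], [304.0, 141.9], [344.9, 132.8], [312.5, 175.7], [357.3, 165.7]]
side [[334.8, 155.3], [320.7, 144.6], [333.1, 179.3], [328.4, 221.9], [360.6, 201.4], [393.0, 227.6], [328.2, 178.4], [362.0, 205.9]]
bar 0.06420415586574989 [0.00221833 0.00168827 0.00103439]
bar angle lid deg -24.731587353607832
bar 0.05966682788441392 [0.00251277 0.00185522 0.00117168]
bar angle lid deg -21.795488533356835
pan [ 0.54137415 -0.35058572  0.04      ] [np.float64(0.13), np.float64(0.16), np.float64(0.126), np.float64(0.161)]
-16.448051676327882
-16.044575709157943
-15.926039283462604
-14.485681639867112
handle end [ 0.39465345 -0.3030499   0.04      ] tape [ 0.40074544 -0.19045614  0.03      ] jar [0.4065237  0.18394135 0.07      ]
```

```bash
cat >> h.py <<'E'
SY=12.2; SO=np.array([0.630,0.005,0])
SR=R.from_euler('z',SY,degrees=True)
def st(p): return SR.apply(p)+SO
def T(): 
    o=robot.observe();print("t",round(o["time"],2),np.round(o["tool_pos"],4),np.round(o["tcp_rot"],1),"F",np.round(o["ft_force"],1),"w",round(o["gripper_width"],4));return o
E
python3 - <<'E'
from h import *
robot.move_pose([.42,0,.45],[180,0,180])
g=np.array([.4482,-.3239,.084]);D=[180,0,164]
robot.move_pose(g+[0,0,.08],D);robot.line_to(g,vel=.12);T()
robot.set_gripper(0.0);T()
robot.line_to(g+[0,0,.047],vel=.1);T()
cv2.imwrite("pics/side1.png",robot.grab_frame("side"))
E
```

```text
t 4.6 [ 0.4486 -0.3242  0.0848] [-1.80e+02  1.00e-01  1.64e+02] F [-0.   0.4  0.6] w 0.0857
t 5.24 [ 0.4483 -0.3239  0.0843] [-180.    0.  164.] F [0.8 0.3 3. ] w 0.0149
t 5.86 [ 0.448  -0.3237  0.1305] [180.  -0. 164.] F [ 0.7 -0.1 -3.2] w 0.0146
```

View pics/side1.png

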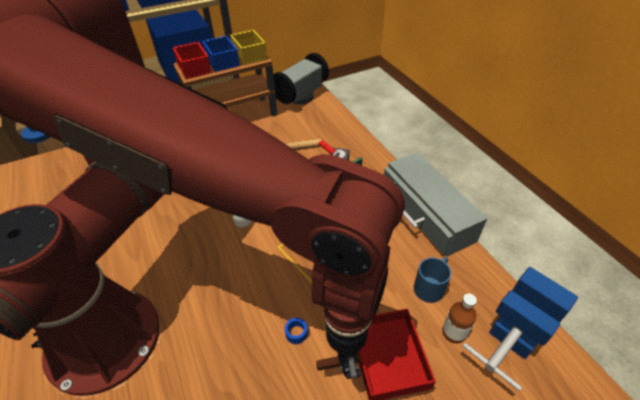

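The pan is held by its handle and clear of the table, near (400,355). I'll place it now.

```bash
python3 - <<'E'
from h import *
g=st([-.177,0,.084]);print(g)
robot.line_to([.44,-.18,.131],vel=.15,rotation=[180,0,178])
robot.line_to([g[0],g[1],.131],vel=.12,rotation=[180,0,180+SY])
print(robot.line_to(g+[0,0,.0005],vel=.06,guard=15));T()
robot.set_gripper(0.06);T()
robot.line_to(g+[0,0,.10],vel=.15)
robot.move_pose([.36,-.13,.35],[180,0,180])
cv2.imwrite("pics/top2.png",robot.grab_frame("top"));T()
t=cv2.imread("pics/top2.png");cv2.imwrite("pics/top2c.png",cv2.resize(t[120:270,260:420],None,fx=4,fy=4,interpolation=cv2.INTER_CUBIC))
# plan dial
ln=R.from_euler('zy',[SY,-25],degrees=True)  # lid frame: x up-back, y stand y, z out
for a in(67,-113):
  y=np.array([np.cos(np.radians(a)),np.sin(np.radians(a)),0]);z=np.array([0,0,-1.]);M=np.c_[np.cross(y,z),y,z]
  O=(ln*R.from_matrix(M)).as_euler('xyz',degrees=True)
  c=st([0,0,.17])+ln.apply([0,0,.057+.026+.054])
  print(a,O,c,robot.ik(c,O),robot.ik(c+ln.apply([0,0,.07]),O))
E
```

```text
[ 0.45699739 -0.03240449  0.084     ]
True
t 9.18 [ 0.4562 -0.0322  0.0843] [ 1.799e+02 -1.000e-01 -1.678e+02] F [-1.6  1.   6.7] w 0.0152
t 9.68 [ 0.455  -0.0318  0.0829] [ 179.9   -0.3 -167.8] F [ 0.3 -0.3  1.2] w 0.06
t 11.42 [ 0.3603 -0.1295  0.3482] [ 1.799e+02 -1.000e-01 -1.799e+02] F [ 0.1  0.  -0.3] w 0.0602
67 [175.00632987  24.52766283 168.11385042] [0.5721013  0.005      0.29416417] [-15.24254479 -26.74402491 -28.10550871  64.41536075   6.3792335
  -3.07225669] [-16.28636437 -30.81637575 -24.32015708  72.38313493   6.80659939
  -4.03092108]
-113 [-175.00632987  -24.52766283  -11.88614958] [0.5721013  0.005      0.29416417] [-15.24254479 -26.74402491 -28.10550871  64.41536075   6.3792335
 176.92774331] [-16.28636437 -30.81637575 -24.32015708  72.38313493   6.80659939
 175.96907892]
```

View pics/top2c.png

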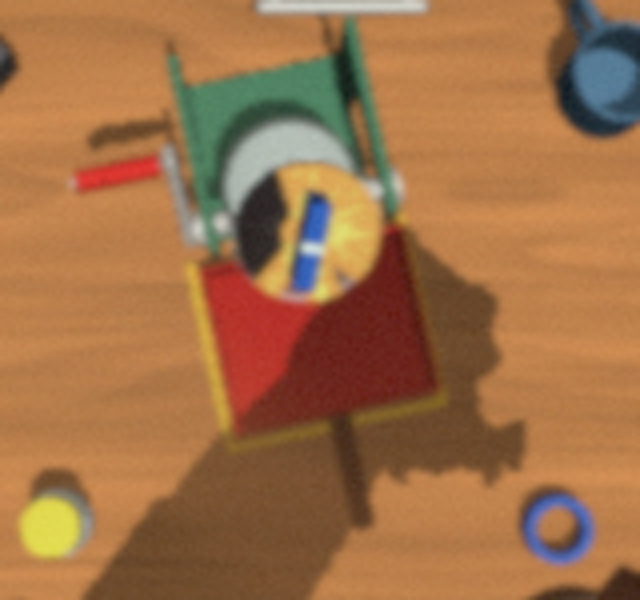

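The pan sits square within the yellow lines, with even margins. Before the dial I have to fix an Euler-order bug in the lid frame: I used extrinsic where intrinsic is needed.

```bash
cat >> h.py <<'E'
ln=R.from_euler('ZY',[SY,-25],degrees=True)
def lidpose(a,h):
    y=np.array([np.cos(np.radians(a)),np.sin(np.radians(a)),0]);z=np.array([0,0,-1.])
    return st([0,0,.17])+ln.apply([0,0,.057+h+.054]),(ln*R.from_matrix(np.c_[np.cross(y,z),y,z])).as_euler('xyz',degrees=True)
E
python3 - <<'E'
from h import *
A=67;c,O=lidpose(A,.026);c1,_=lidpose(A,.10)
q=robot.ik(c,O);q2=robot.ik(*lidpose(A+60,.026));print(q,q2)
sg=np.sign(q2[5]-q[5]);print(sg)
robot.set_gripper(.085)
robot.move_pose(c1,O);print(robot.line_to(c,vel=.1,guard=15));T()
robot.set_gripper(0.0);o=T()
q=np.array(o["q"])
n=6
for i in range(1,n+1):
    p=q.copy();p[5]+=-113*i/n;robot.goto_joints(p)
T()
robot.set_gripper(.06);T()
robot.line_to(lidpose(180,.11)[0],vel=.15)
robot.move_pose([.36,.05,.40],[180,0,180])
T()
cv2.imwrite("pics/top3.png",robot.grab_frame("top"));cv2.imwrite("pics/side3.png",robot.grab_frame("side"))
t=cv2.imread("pics/top3.png");s=cv2.imread("pics/side3.png")
r=lambda c:cv2.resize(c,None,fx=5,fy=5,interpolation=cv2.INTER_CUBIC)
cv2.imwrite("pics/c3.png",np.hstack([r(t[130:230,285:365]),r(s[135:235,310:390])]))
E
```

```text
[-19.03282682 -24.88275234 -26.49583018  66.64854394  12.65821782
  -5.79273134] [-19.03282682 -24.88275234 -26.49583018  66.64854394  12.65821782
 -65.79273134]
-1.0
False
t 13.62 [ 0.5735 -0.0074  0.2949] [169.7  22.9 167.1] F [ 0.2  0.5 -1.1] w 0.0851
t 14.28 [ 0.5734 -0.0057  0.2948] [169.5  22.9 167.2] F [-3.1  8.9  4. ] w 0.0126
t 16.73 [ 0.5726 -0.0044  0.2945] [-155.     0.4  -77.7] F [-7.4  8.1  3.4] w 0.0129
t 17.23 [ 0.5734 -0.0059  0.2949] [-1.549e+02  1.000e-01 -7.770e+01] F [ 0.5  0.8 -0.2] w 0.0604
t 19.6 [0.3602 0.05   0.3996] [ 180.   -0. -180.] F [ 1.3 -0.1 -0.3] w 0.0602
```

View pics/c3.png

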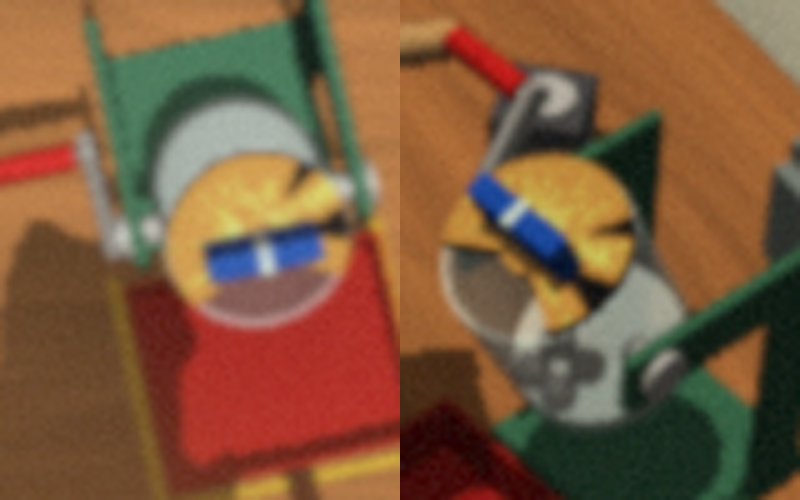

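The bar now lies along stand y in both views: (326.6,184) to (349.6,178.6) in the top view. The sector opening is at the front lower edge, the drum is at rest and the four balls are visible. Next is the crank.

```bash
cat >> h.py <<'E'
CO=[180,0,90+SY]
def ck(th,dz=0,y=.115):
    f=np.radians(35)-th;return st([.07*np.sin(f),y,.17+.07*np.cos(f)+.054+dz])
def swing(a,b,vel=.08,step=.2):
    for t in np.linspace(a,b,max(2,int(abs(b-a)/step)+1))[1:]: robot.line_to(ck(t),vel=vel)
E
python3 - <<'E'
from h import *
robot.set_gripper(.07)
robot.move_pose(ck(0,.10),CO);print(robot.line_to(ck(0),vel=.12,guard=15));T()
robot.set_gripper(0.0);T()
swing(0,.9);T()
swing(.9,1.77,vel=.06);T()
robot.pause(1.0)
for n in("top","side"):cv2.imwrite(f"pics/{n}4.png",robot.grab_frame(n))
t=cv2.imread("pics/top4.png");s=cv2.imread("pics/side4.png")
r=lambda c:cv2.resize(c,None,fx=4,fy=4,interpolation=cv2.INTER_CUBIC)
cv2.imwrite("pics/c4.png",np.hstack([r(t[130:250,285:385]),r(s[175:295,265:365])]))
T()
E
```

```text
False
t 22.36 [0.6452 0.1259 0.2826] [179.9   0.  102.2] F [ 0.3 -0.4  0.6] w 0.0698
t 22.91 [0.645  0.1259 0.2817] [180.    0.  102.2] F [-1.7 -0.6  3.2] w 0.014
t 24.31 [0.5862 0.1133 0.2914] [-180.    -0.   102.2] F [-2.   1.4  7.8] w 0.014
t 25.91 [0.5427 0.1039 0.2513] [-179.9   -0.   102.2] F [-2.7  0.3 -2.4] w 0.0142
t 27.01 [0.5429 0.1039 0.252 ] [-180.    -0.   102.2] F [-4.3  1.8 -3.8] w 0.0141
```

View pics/c4.png

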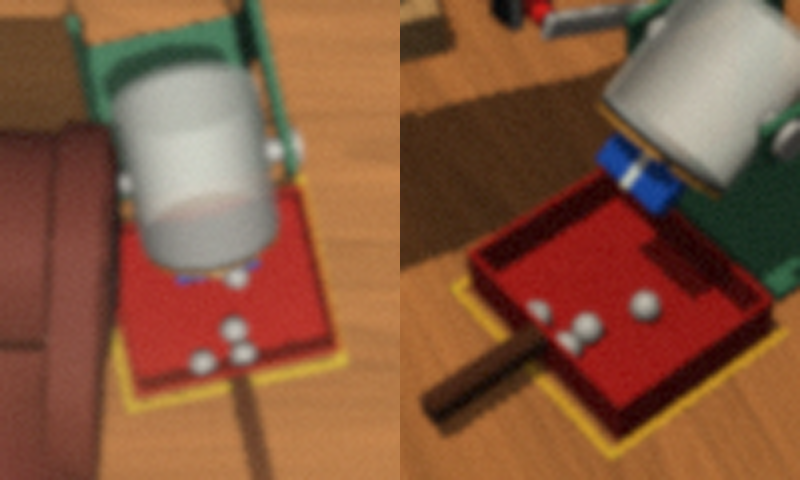

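Both views show all four balls in the pan (side crop: (537,310), (570,345), (588,327), (645,305)) and the drum empty. I'll bring the drum back.

```bash
python3 - <<'E'
from h import *
swing(1.77,0,vel=.08);T()
robot.line_to(ck(-.04),vel=.05,guard=15);T()
robot.set_gripper(.07);robot.line_to(ck(0,.12),vel=.15)
robot.move_pose([.38,.22,.42],[180,0,150]);robot.pause(.3);T()
for n in("top","side"):cv2.imwrite(f"pics/{n}5.png",robot.grab_frame(n))
t=cv2.imread("pics/top5.png");s=cv2.imread("pics/side5.png")
r=lambda c:cv2.resize(c,None,fx=4,fy=4,interpolation=cv2.INTER_CUBIC)
cv2.imwrite("pics/c5.png",np.hstack([r(t[120:260,270:370]),r(s[135:275,270:370])]))
print(proj("top",[ck(0)-[0,0,.054],st([-.038,0,.2516])]),proj("side",[ck(0)-[0,0,.054],st([-.038,0,.2516])]))
E
```

```text
t 29.74 [0.645  0.1259 0.2817] [180.    0.  102.2] F [-2.2  3.3  4.9] w 0.014
t 29.99 [0.6455 0.126  0.2814] [-1.798e+02  1.000e-01  1.022e+02] F [-15.4   0.1  17.7] w 0.0141
t 32.92 [0.3806 0.2198 0.4198] [-180.    -0.   149.9] F [ 0.1 -0.2 -0. ] w 0.0703
[[287.8715897  162.92480219]
 [337.84029796 181.59598677]] [[327.03022729 148.49238373]
 [333.15100184 178.47486665]]
```

View pics/c5.png

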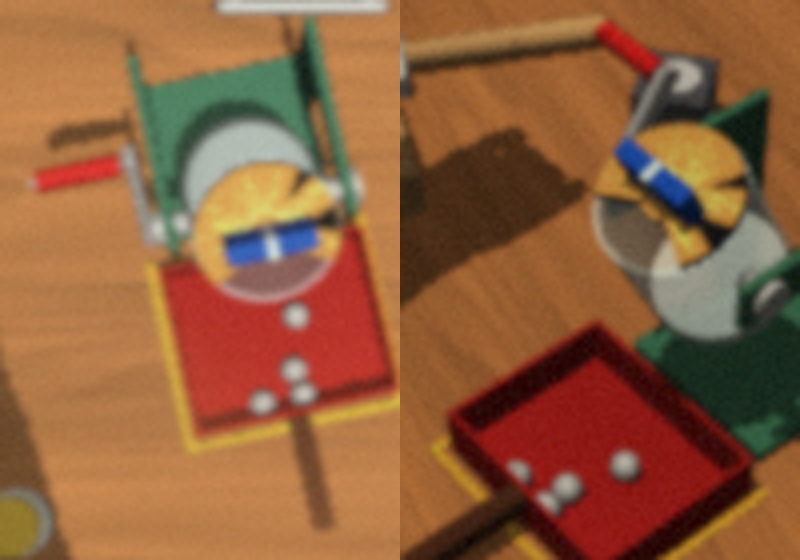

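View pics/top5.png

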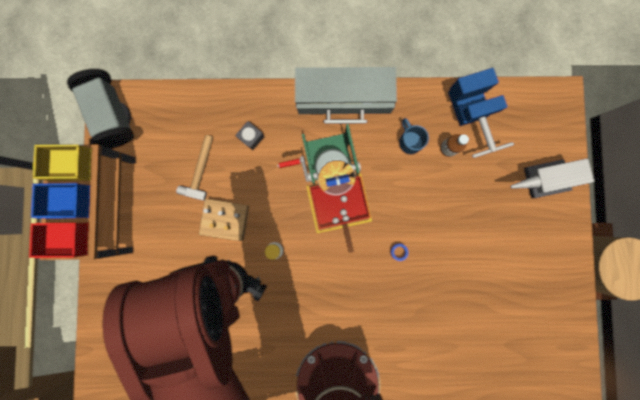

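The final pictures show the crank back at its starting pixels (278–300, ~163) and the dial bar along stand y. All four balls are in the pan, the pan is inside the lines, and the bystanders are where they began. The arm is clear, so I'll hand in.

```bash
python3 -c "
from plant import robot
robot.job_done()"
```

```text
the job is handed in; nothing more can be done
```

The job is done and handed in at about 33 s of the 72 s allowed; the simulator gives no verdict, so success rests on my own checks. I put the pan on the spot, turned the dial 113° to the largest opening, tipped the drum once to 1.77 rad without needing to rock it, and brought it back to its stop.

My last top and side pictures, checked by eye, showed:
- **Balls and pan:** all four balls are in the pan, and the pan sits square inside the yellow lines.
- **Dial:** the grip bar lies along stand y to within about 1°, with the opening over the window at the lid's front lower edge.
- **Drum:** the crank is back at its starting pixels, and the force rise when I pushed slightly past rest fits the drum being on its stop.
- **Bystanders:** they are where they started, and the gripper was clear with no force on it.

No check failed. The only disagreement was about 2 mm between my position estimate of the stand from the yellow lines and what the bar and crank showed, which I corrected for before moving.

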